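# Shift a tractor gearstick into third through its H gate

## Robot

A 7-joint arm with a two-finger parallel gripper is mounted at the origin on the work surface. World frame = base frame: x ahead of the robot, y to its left, z up, the work surface at z = 0. Lengths are in m, angles in degrees, forces in N, time in s.
With the tool pointing down it reaches from about 0.425 to 0.875 m from the base axis. Payload 4.7 kg.
Tool frame: the origin (TCP) lies midway between the tips of the shut fingers; the grasp point (between the pads) lies 19 mm behind it; z points along the fingers, x is the direction in which the jaws open and shut, and the axes are right-handed (so a half turn about z gives the same grasp; the last joint's range is limited). The gripper opens to 87 mm and grips with 3 to 60 N. Pads are 19 mm wide; open, the fingers measure 117 mm over their backs; the gripper's body (75 mm by 190 mm) begins 51 mm behind the grasp point.
Start: joints at [-69.723, 18.392, -4.016, 83.108, 1.295, 78.541, -3.26], TCP at [0.217, 0.613, 0.2] pointing down, gripper open.
Joint ranges: [-163.93, 163.93], [-17.29, 119.83], [-79.2, 71.16], [3.27, 140.29], [-89.18, 269.18], [5.43, 117.66], [-154.24, 154.24]. Speed limits (degrees/s): [147.25, 147.25, 180, 180, 180, 180, 180].

## Interface

Orientations are given as [roll, pitch, yaw] about the fixed x, y, z axes, in that order (R = Rz(yaw) Ry(pitch) Rx(roll)).
In Python, from cell import env gives the robot as it stands.
- The arm moves only by the tool carry_out, never from a script. Its argument "plan" is a list of rows, each an object with "grip": the closure, from 0 (fully open) to 1 (shut); "dp": the shift along the tool's x, y, z in m, a list of three; "rotation": the turn, a rotation vector about the tool's x, y, z in degrees, a list of three. In form: [{"grip": grip, "dp": [dx, dy, dz], "rotation": [wx, wy, wz]}, ...]. A call has 1 to 8 rows; each row shifts and turns the pose as measured when the row begins, along the tool's axes as they then stand; what a row does not reach is not made up. A row lasts 1/12 s, in which the tool goes at most 41.7 mm and 7.16 degrees, less where a joint would pass 70% of its speed; a pose out of reach is approached as far as the arm can. A call is refused whole if a number of a shift passes 0.0417 or a number of a turn 7.16, either way. A call with a gripper value outside its range is refused whole. The fingers move at their own pace and stop on an object; "force" is the grip in N (left out, the last holds). Time passes only in rows, so rows that do not move let the fingers close. It gives the time, the measured TCP pose, the force and the opening at its end, in the units of the state.
- env.get_obs(): the state, without advancing time (a new reading comes with each control period).
- env.read_camera(name): name is "scene" or "top" or "wrist"; returns the picture (420x560x3 uint8, red, green, blue); there is no depth.
- env.camera_params(name): a dict with "fx", "fy", "cx", "cy" (pixels), "k1" (the pictures are not rectified: a ray, as slopes to the right and down, at radius r is drawn at 1 + k1 r^2 times it, then the intrinsics apply), "R" (3x3) and "t" (3): a world point X has camera coordinates R X + t. Camera axes: x right, y down, z forward; pixel columns grow to the right and rows downward; lengths in m; the calibration is good to about 2 mm. A picture is of the moment at which its call begins: read the wrist's pose just before it. camera_params takes no time and is no camera call; for the wrist camera it gives the pose at the moment of the call.
- env.sign_off(): hands the job in, once; it reports no verdict.
The state is a dict: "time_s": time; "qpos": joint angles; "joint_velocities": joint speeds; "effort": joint torques, N m; "tool_pos": TCP position; "tool_rot": TCP orientation; "force": force on the tool from outside, world axes, zero at the start; "wrist_torque": the same for the moment, N m; "grip_width": finger opening in m.
Only numpy, scipy, OpenCV 4.12 (cv2) and the standard library are available. Lean on these libraries where they do the work, as an engineer would, in place of code of your own. Each camera call takes 0.05 s, during which the arm holds its last target. There are 200 camera calls.

## Task

Put the tractor gearstick on the bench into third gear, the slot with three red dots (far right as the robot looks at it): push the red ball from wherever it stands in the left lane to the neutral channel in the middle, then across to the right, then forward until it is fully home in the third slot, and leave it there. Only push the ball gently with the fingertips or the outside of the fingers, never grip it, do not let it drop back into the fourth slot on the way, and leave the can, the carton and the wrench beside it alone.

Things in the scene. Friction and masses are not known exactly. Their poses are not given: they have to be found in the camera images.
- console: Fixed green gear console, 180 (its x) by 200 (its y) mm, flat top 108 mm above the bench; origin at the centre of its underside. Its +x is forward (away from the robot, turned by the console's yaw of up to 0.4 rad), +y is left, z up. Dots by the slot ends number them: 1 far left, 2 near left, 3 (red dots) far right, 4 near right.
- gate (a point): Centre of the H-shaped slot in the console's bright top plate. Left lane at y = +22 mm and right lane at y = -22 mm, both along the console's x, joined by one crossing channel along y at x = 0. The lever passes the channel only while joint shift is within about 0.04 rad of 0; the corners are rounded.
- knob (a point): Centre of the red ball, 42 mm across, on the lever (steel rod 12 mm thick). The lever tilts about (0, 0, 5 mm) in the console's frame, 210 mm below the ball's centre: 215 mm above the bench upright, about 203 mm at a slot's end. Console frame: x = 0.21 sin(shift), y = -0.21 cos(shift) sin(select). It stays where it is left; about 3 N moves it.
- third (a point): Where the ball's centre stands when the lever is fully home in the third slot (fixed to the console).
- shift (a joint): Fore-and-aft tilt of the lever, rad: 0 in the crossing channel, +0.27 fully forward (slots 1 and 3), -0.27 fully back (slots 2 and 4); both are hard stops. Starts anywhere in the left lane.
- select (a joint): Sideways tilt of the lever, rad: -0.22 in the left lane, +0.22 in the right lane; both are hard stops. Starts at the left.
- can: Loose blue can with a yellow label, 66 mm across, 120 mm tall, standing 190 mm or more left of the console's centre; origin at the centre of its underside. Leave alone.
- carton: Loose yellow carton 70 x 50 x 60 mm high, right of the console; origin at the centre of its underside. Leave alone.
- wrench: Loose steel wrench 170 mm long lying on the bench on the near right of the console; origin at the middle of its underside. Leave alone.

How it is judged (in metres and radians):
On the way:
1. the lever has come through the crossing channel to the right side, about upright fore and aft (value of joint select above 0.13 rad and value of joint shift between -0.12 and 0.12 rad).
At the end, for the whole second after the job is handed in: The lever is at rest in the third slot: shift above 0.235 rad (within about 7 mm of home at the ball) and select above 0.15 rad; the can, carton and wrench are within 15 mm of where they stood (value of joint shift above 0.235 rad and value of joint select above 0.15 rad and velocity of joint shift between -0.05 and 0.05 rad/s and distance of each of can, carton, wrench from where it was at the start of the episode below 0.015 m); the robot touches nothing.
It fails at once if the can, the carton or the wrench is pushed more than 15 mm or lifted, or the can is tipped (distance of any of can, carton, wrench from where it was at the start of the episode above 0.015 m or angle between can's own z axis and vertical above 0.3 rad).
It fails at once if the lever goes back into the fourth slot (value of joint select above 0.1 rad and value of joint shift below -0.14 rad).
It fails at once if the ball or lever is gripped or shoved: the fingers bear on it with more than 30 N (contact force between the fingers and shift above 30 N).
It also fails if it takes over 51 s, if anything falls off the work surface, if the arm or the gripper's body presses on something with over 40 N, if the wrist force passes 120 N, or if a joint passes its speed limit or range.

## Working session

There is one attempt and no reset: what is moved stays moved. The work goes in short steps, Python scripts to look and compute and a tool call to move; the robot and the scene stay as the last step left them, time stands still between calls to the robot, and variables do not carry over. Pictures are saved under pics/ and viewed, about 8 in all and at most 12, crops included, and the job is handed in when it is done.

Besides the shell and the picture viewer there is one more tool, called as name(argument=value, ...), one argument or row to a line, values as JSON. carry_out: Moves the arm, as the interface text tells. Its arguments: {"type":"object","properties":{"plan":{"type":"array","items":{"type":"object","properties":{"grip":{"type":"number"},"dp":{"type":"array","items":{"type":"number"}},"rotation":{"type":"array","items":{"type":"number"}}}}},"force":{"type":"number"}},"required":["plan"]}

```bash
mkdir -p pics; ls; cat > h.py <<'E'
import numpy as np,cv2
from cell import env
def save(n,f):
    p=env.camera_params(n); im=env.read_camera(n); cv2.imwrite(f'pics/{f}.png',im[:,:,::-1]); return p,im
def ray(p,u,v):
    s=np.array([(u-p['cx'])/p['fx'],(v-p['cy'])/p['fy']]); x=s.copy()
    for _ in range(20): x=s/(1+p['k1']*(x@x))
    R=np.array(p['R']);t=np.array(p['t']); return -R.T@t, R.T@np.r_[x,1]
def atz(p,u,v,z):
    o,d=ray(p,u,v); return o+d*(z-o[2])/d[2]
def proj(p,X):
    c=np.array(p['R'])@np.array(X)+np.array(p['t']); s=c[:2]/c[2]; s=s*(1+p['k1']*(s@s)); return [p['fx']*s[0]+p['cx'],p['fy']*s[1]+p['cy']]
E
python3 - <<'E'
from h import *
ims=[]
for n in('scene','top'):
    p,im=save(n,n+'0'); print(n,p)
    ims.append(im)
    hsv=cv2.cvtColor(im,cv2.COLOR_RGB2HSV)
    m=(((hsv[...,0]<8)|(hsv[...,0]>172))&(hsv[...,1]>140)&(hsv[...,2]>60)).astype(np.uint8)
    k,l,s,c=cv2.connectedComponentsWithStats(m)
    print([(s[i].tolist(),c[i].round(1).tolist()) for i in range(1,k) if s[i,4]>8])
print(env.get_obs())
E
```

```text
pics
scene {'fx': 398.4793662080038, 'fy': 398.4793662080038, 'cx': 281.695391855039, 'cy': 208.64752486121793, 'k1': 0.012063901422320741, 'R': array([[ 0.78720397,  0.61659854, -0.01077758],
       [ 0.48242377, -0.62660315, -0.61207499],
       [-0.38415781,  0.4766285 , -0.79072628]]), 't': array([-0.42325187, -0.13243238,  1.16364536])}
[([338, 28, 6, 10, 41], [340.0, 32.1]), ([363, 32, 9, 18, 80], [368.1, 40.4]), ([347, 37, 14, 15, 155], [353.9, 42.8]), ([174, 56, 14, 12, 123], [180.0, 61.2]), ([453, 64, 23, 25, 248], [464.6, 75.3]), ([450, 119, 74, 60, 2590], [486.2, 149.6]), ([313, 156, 18, 18, 260], [321.7, 164.7])]
top {'fx': 422.1910009622024, 'fy': 422.1910009622024, 'cx': 287.8976191054179, 'cy': 217.01351403151318, 'k1': -0.09945060188945495, 'R': array([[-0.00880286, -0.99971923, -0.02199941],
       [-0.9952506 ,  0.01089221, -0.09673473],
       [ 0.0969472 ,  0.02104339, -0.99506704]]), 't': array([0.04036442, 0.53056232, 0.97180738])}
[([20, 80, 54, 74, 886], [52.2, 122.3]), ([535, 83, 25, 36, 701], [548.6, 99.6]), ([41, 113, 8, 5, 23], [43.4, 114.8]), ([218, 198, 21, 20, 311], [228.0, 207.6])]
{'time_s': 0.1, 'qpos': array([-69.72466253,  18.43616125,  -4.01443817,  83.1670218 ,
         1.29462295,  78.54195136,  -3.26100173]), 'joint_velocities': array([-0.04882736, -0.05593013,  0.13351734, -0.19201016, -0.10743446,
        0.06056274, -0.01822968]), 'effort': array([-4.46801168e-04, -4.92575598e+01, -4.05951971e-01, -3.13397634e+01,
       -6.41840743e-02,  3.94954195e-02,  7.05024740e-05]), 'tool_pos': array([0.21650591, 0.61231441, 0.19856329]), 'tool_rot': array([1.79994563e+02, 9.99277683e-02, 7.05321183e+01]), 'force': array([-0.56588212,  0.08351801,  0.07805845]), 'wrist_torque': array([ 0.03917552,  0.00732765, -0.04003578]), 'grip_width': 0.08705068714073082}
```

View pics/scene0.png

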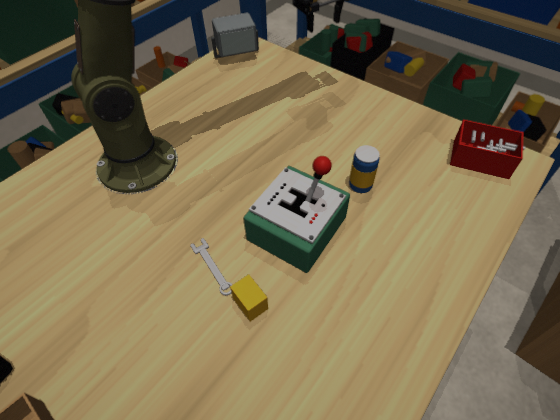

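View pics/top0.png

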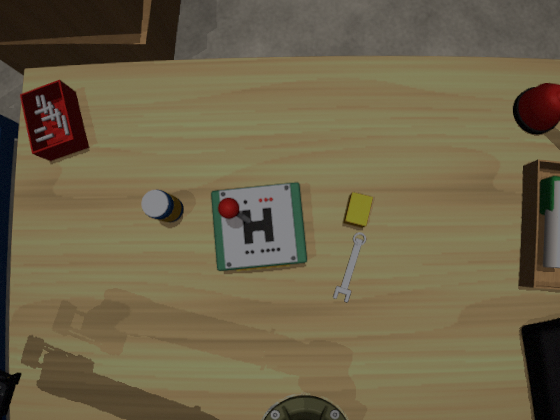

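The scene picture shows the ball at (322,165), far left of the gate. The top picture shows it at (228,208), with the H at about (258,226), the red dots at (265,200), the can at (160,205) and the carton and wrench to the right.

```bash
python3 - <<'E'
from h import *
pt=env.camera_params('top');ps=env.camera_params('scene')
o1,d1=ray(pt,228,207.6);o2,d2=ray(ps,321.7,164.7)
# scene highlights bias small
a=np.linalg.lstsq(np.c_[d1,-d2],o2-o1,rcond=None)[0]
k1=o1+a[0]*d1;k2=o2+a[1]*d2;print('knob',k1,k2)
im=cv2.imread('pics/top0.png');g=cv2.cvtColor(im,cv2.COLOR_BGR2HSV)
m=((g[...,1]<40)&(g[...,2]>110)).astype(np.uint8);m[:170]=0;m[285:]=0;m[:,:200]=0;m[:,320:]=0
m=cv2.morphologyEx(m,cv2.MORPH_CLOSE,np.ones((3,3),np.uint8))
n,l,s,c=cv2.connectedComponentsWithStats(m);i=1+s[1:,4].argmax();print(s[i])
cs=cv2.findContours((l==i).astype(np.uint8),cv2.RETR_EXTERNAL,cv2.CHAIN_APPROX_NONE)[0]
pts=np.array([atz(pt,u,v,.108)[:2] for u,v in max(cs,key=len)[:,0]])*1000
r=cv2.minAreaRect(pts.astype(np.float32));print(r)
C=np.array(r[0])/1000
h=r[2] if r[2]<45 else r[2]-90
for hh in(h,):
  y=np.radians(hh);R=np.array([[np.cos(y),-np.sin(y)],[np.sin(y),np.cos(y)]])
  k=(k1+k2)/2;print('yaw',hh,'knob local',R.T@(k[:2]-C))
  x=.21*np.sin(.27)
  for nm,q in dict(third=(x,-.21*np.cos(.27)*np.sin(.22)),neutL=(0,.0458),neutR=(0,-.0458)).items(): print(nm,C+R@np.array(q))
# dark H
d=(g[...,2]<60).astype(np.uint8);d[:200]=0;d[255:]=0;d[:,:236]=0;d[:,285:]=0
v,u=np.nonzero(d);print('H bbox',u.min(),u.max(),v.min(),v.max(),atz(pt,(u.min()+u.max())/2,(v.min()+v.max())/2,.108))
for n,u,v,z in(('can',150,203,.12),('carton',360,209,.06),('wr',360,238,.01),('wr',343,297,.01)):print(n,atz(pt,u,v,z))
im=cv2.resize(im[175:285,190:330],None,fx=5,fy=5,interpolation=cv2.INTER_CUBIC);cv2.imwrite('pics/crop.png',im)
E
```

```text
knob [0.53292589 0.14770328 0.20772974] [0.53418544 0.14885477 0.20807254]
[ 219  184   78   84 4071]
((505.6031494140625, 100.08102416992188), (168.841552734375, 155.71853637695312), 5.238868236541748)
yaw 5.238868236541748 knob local [0.03223662 0.04544437]
third [0.56541565 0.06121212]
neutL [0.50142124 0.1456897 ]
neutR [0.50978506 0.05447235]
H bbox 236 279 201 253 [0.50192484 0.09952227 0.108     ]
can [0.55588974 0.3345459  0.12      ]
carton [ 0.54423656 -0.13058167  0.06      ]
wr [ 0.48024729 -0.13639533  0.01      ]
wr [ 0.34107151 -0.09317402  0.01      ]
```

View pics/crop.png

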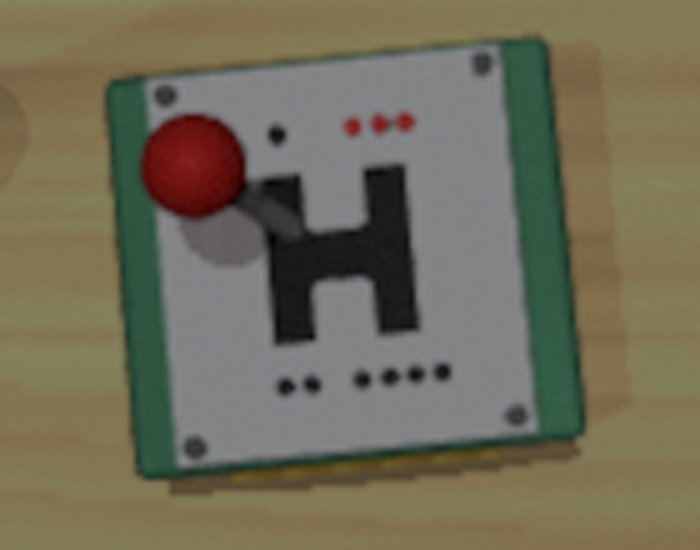

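carry_out(
  plan=[
    {"grip":1,"dp":[0,0.03,0],"rotation":[0,0,-6]},
    {"grip":1,"dp":[0,0.03,0],"rotation":[0,0,-6]},
    {"grip":1,"dp":[0,0.03,0],"rotation":[0,0,-6]},
    {"grip":1,"dp":[0,0.03,0],"rotation":[0,0,-6]},
    {"grip":1,"dp":[0,0.03,0],"rotation":[0,0,-1]},
    {"grip":1,"dp":[0,0.03,0],"rotation":[0,0,0]},
    {"grip":1,"dp":[0,0.03,0],"rotation":[0,0,0]},
    {"grip":1,"dp":[0,0.03,0],"rotation":[0,0,0]},
  ],
)

```text
time_s: 0.77
tool_pos: [0.4484, 0.6073, 0.1932]
tool_rot: [-179.4, 0.3, 97.9]
force: [0.9, 0.2, 0.5]
grip_width: 0.0419
```

```bash
cat >> h.py <<'E'
C=np.array([.5056,.1001]);Y=np.radians(5.2);Rc=np.array([[np.cos(Y),-np.sin(Y)],[np.sin(Y),np.cos(Y)]])
def st():
    o=env.get_obs();print('t',round(o['time_s'],2),'local',(Rc.T@(o['tool_pos'][:2]-C)*1000).round(1),'z',o['tool_pos'][2].round(4),'rot',o['tool_rot'].round(1),'F',(np.r_[Rc.T@o['force'][:2],o['force'][2]]).round(1),'w',round(o['grip_width'],4))
E
python3 -c "
from h import *
st()"
```

```text
t 0.77 local [-11.  510.3] z 0.1932 rot [-179.4    0.3   97.9] F [0.9 0.1 0.5] w 0.0419
```

carry_out(
  plan=[
    {"grip":1,"dp":[-0.03,0.025,0],"rotation":[0,0,2.7]},
    {"grip":1,"dp":[-0.03,0.025,0],"rotation":[0,0,0]},
    {"grip":1,"dp":[-0.03,0.025,0],"rotation":[0,0,0]},
    {"grip":1,"dp":[-0.035,0.025,0],"rotation":[0,0,0]},
    {"grip":1,"dp":[-0.035,0,0],"rotation":[0,0,0]},
    {"grip":1,"dp":[-0.035,0,0],"rotation":[0,0,0]},
    {"grip":1,"dp":[-0.035,0,0],"rotation":[0,0,0]},
    {"grip":1,"dp":[-0.035,0,0],"rotation":[0,0,0]},
  ],
)

```text
time_s: 1.43
tool_pos: [0.5785, 0.3488, 0.1781]
tool_rot: [-178.7, 0.7, 95.3]
force: [0.8, 0.3, 0.5]
grip_width: 0.0007
```

```bash
python3 -c "
from h import *
st()"
```

```text
t 1.43 local [ 95.2 241.1] z 0.1781 rot [-178.7    0.7   95.3] F [0.8 0.2 0.5] w 0.0007
```

carry_out(
  plan=[
    {"grip":1,"dp":[-0.03,0,-0.005],"rotation":[-1.3,0,0]},
    {"grip":1,"dp":[-0.03,0,-0.005],"rotation":[0,0,0]},
    {"grip":1,"dp":[-0.03,0,-0.005],"rotation":[0,0,0]},
    {"grip":1,"dp":[-0.03,0,-0.003],"rotation":[0,0,0]},
    {"grip":1,"dp":[-0.03,0,-0.003],"rotation":[0,0,0]},
    {"grip":1,"dp":[-0.02,0,0],"rotation":[0,0,0]},
    {"grip":1,"dp":[-0.01,0,0],"rotation":[0,0,0]},
    {"grip":1,"dp":[0,0,0],"rotation":[0,0,0]},
  ],
)

```text
time_s: 2.1
tool_pos: [0.5944, 0.1458, 0.1984]
tool_rot: [-179.6, 1.2, 94.4]
force: [1.0, -0.4, -0.6]
grip_width: 0.0004
```

```bash
python3 -c "
from h import *
st();save('scene','s1')"
```

```text
t 2.1 local [92.5 37.5] z 0.1984 rot [-179.6    1.2   94.4] F [ 0.9 -0.5 -0.6] w 0.0004
```

View pics/s1.png

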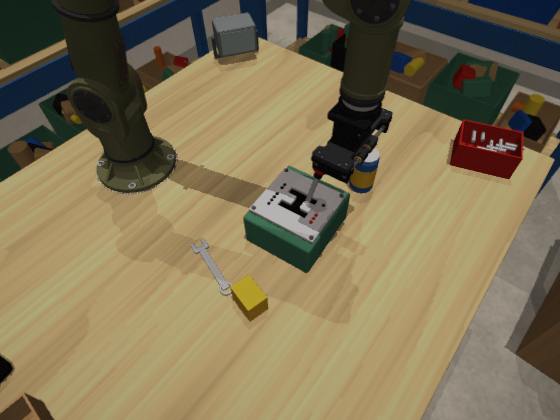

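Gripper is just beyond the ball, which it hides; the rod seems unmoved. Pulling back now.

carry_out(
  plan=[
    {"grip":1,"dp":[0.006,0,0.006],"rotation":[0,-1.2,0]},
    {"grip":1,"dp":[0,-0.008,0.003],"rotation":[0,0,0]},
    {"grip":1,"dp":[0,-0.008,0],"rotation":[0,0,0]},
    {"grip":1,"dp":[0,-0.008,0],"rotation":[0,0,0]},
    {"grip":1,"dp":[0,-0.006,0],"rotation":[0,0,0]},
    {"grip":1,"dp":[0,-0.006,0],"rotation":[0,0,0]},
  ],
)

```text
time_s: 2.65
tool_pos: [0.5548, 0.1585, 0.1882]
tool_rot: [-179.7, 2.2, 95.0]
force: [4.0, -1.0, 2.6]
grip_width: 0.0002
```

```bash
python3 -c "
from h import *
st()"
```

```text
t 2.65 local [54.3 53.8] z 0.1882 rot [-179.7    2.2   95. ] F [ 3.9 -1.4  2.6] w 0.0002
```

carry_out(
  plan=[
    {"grip":1,"dp":[-0.003,-0.006,0],"rotation":[0,2,0]},
    {"grip":1,"dp":[-0.002,-0.006,0],"rotation":[0,0,0]},
    {"grip":1,"dp":[0,-0.005,0],"rotation":[0,0,0]},
    {"grip":1,"dp":[0,-0.003,0],"rotation":[0,0,0]},
  ],
)

```text
time_s: 2.98
tool_pos: [0.5353, 0.155, 0.1916]
tool_rot: [179.7, -0.1, 95.2]
force: [2.6, 0.6, 0.2]
grip_width: 0.0005
```

```bash
python3 -c "
from h import *
st()"
```

```text
t 2.98 local [34.5 52. ] z 0.1916 rot [ 1.797e+02 -1.000e-01  9.520e+01] F [2.7 0.4 0.2] w 0.0005
```

carry_out(
  plan=[
    {"grip":1,"dp":[0,-0.003,0],"rotation":[0,0,0]},
    {"grip":1,"dp":[0,0.015,0],"rotation":[0,0,0]},
    {"grip":1,"dp":[0,0.02,0],"rotation":[0,0,0]},
    {"grip":1,"dp":[0.03,0.005,0],"rotation":[0,0,0]},
    {"grip":1,"dp":[0.035,0,0],"rotation":[0,0,0]},
    {"grip":1,"dp":[0.035,0,0],"rotation":[0,0,0]},
    {"grip":1,"dp":[0.03,0,0],"rotation":[0,0,0]},
  ],
)

```text
time_s: 3.57
tool_pos: [0.5576, 0.2795, 0.1893]
tool_rot: [-179.6, 0.6, 94.2]
force: [0.8, 0.3, 0.0]
grip_width: 0.0002
```

```bash
cat >> h.py <<'E'
def knob(f):
    st();r=[]
    for n in('top','scene'):
        p,im=save(n,f+n[0]);hsv=cv2.cvtColor(im,cv2.COLOR_RGB2HSV)
        m=(((hsv[...,0]<8)|(hsv[...,0]>172))&(hsv[...,1]>140)&(hsv[...,2]>60)).astype(np.uint8)
        k,l,s,c=cv2.connectedComponentsWithStats(m)
        b=[(s[i,4],c[i]) for i in range(1,k) if s[i,4]>60 and ((200<c[i][0]<310 and 180<c[i][1]<260) if n=='top' else (260<c[i][0]<350 and 140<c[i][1]<240))]
        print(n,[(int(a),q.round(1)) for a,q in b])
        for a,q in b:print((Rc.T@(atz(p,*q,.212)[:2]-C)*1000).round(1))
E
python3 -c "
from h import *
knob('k1')"
```

```text
t 3.57 local [ 68. 174.] z 0.1893 rot [-179.6    0.6   94.2] F [0.8 0.2 0. ] w 0.0002
top [(323, array([229. , 223.4]))]
[ 0.2 45. ]
scene [(260, array([309.6, 158.7]))]
[ 3.3 44.3]
```

carry_out(
  plan=[
    {"grip":1,"dp":[-0.01,-0.02,0],"rotation":[0,0,0]},
    {"grip":1,"dp":[-0.015,-0.02,0],"rotation":[0,0,0]},
    {"grip":1,"dp":[-0.015,-0.02,0],"rotation":[0,0,-1]},
    {"grip":1,"dp":[-0.01,-0.01,0],"rotation":[0,0,0]},
    {"grip":1,"dp":[-0.005,0,0],"rotation":[0,0,0]},
    {"grip":1,"dp":[0,0,0],"rotation":[0,0,0]},
  ],
)

```text
time_s: 4.17
tool_pos: [0.481, 0.2209, 0.1843]
tool_rot: [-178.6, 1.0, 96.3]
force: [-0.1, 0.2, -0.2]
grip_width: 0.0006
```

```bash
python3 -c "
from h import *
st()"
```

```text
t 4.17 local [-13.6 122.6] z 0.1843 rot [-178.6    1.    96.3] F [-0.   0.2 -0.2] w 0.0006
```

carry_out(
  plan=[
    {"grip":1,"dp":[0,0.01,-0.003],"rotation":[-1.3,1,1]},
    {"grip":1,"dp":[-0.012,0.004,0],"rotation":[0,0,0]},
    {"grip":1,"dp":[-0.01,0,0],"rotation":[0,0,0]},
    {"grip":1,"dp":[-0.008,0,0],"rotation":[0,0,0]},
    {"grip":1,"dp":[-0.007,0,0],"rotation":[0,0,0]},
    {"grip":1,"dp":[-0.007,0,0],"rotation":[0,0,0]},
    {"grip":1,"dp":[-0.007,0,0],"rotation":[0,0,0]},
  ],
)

```text
time_s: 4.75
tool_pos: [0.5035, 0.1692, 0.187]
tool_rot: [180.0, -0.2, 95.2]
force: [-0.2, 4.4, 2.6]
grip_width: 0.0002
```

```bash
python3 -c "
from h import *
st()"
```

```text
t 4.75 local [ 4.2 69. ] z 0.187 rot [180.   -0.2  95.2] F [0.2 4.4 2.6] w 0.0002
```

carry_out(
  plan=[
    {"grip":1,"dp":[-0.008,-0.001,0],"rotation":[0,0,0]},
    {"grip":1,"dp":[-0.008,-0.001,0],"rotation":[0,0,0]},
    {"grip":1,"dp":[-0.008,0,0],"rotation":[0,0,0]},
    {"grip":1,"dp":[-0.008,0,0],"rotation":[0,0,0]},
    {"grip":1,"dp":[-0.008,0,0],"rotation":[0,0,0]},
    {"grip":1,"dp":[-0.008,0,0],"rotation":[0,0,0]},
  ],
)

```text
time_s: 5.25
tool_pos: [0.5069, 0.1219, 0.1894]
tool_rot: [179.7, -0.6, 95.4]
force: [0.8, 2.7, 1.7]
grip_width: 0.0008
```

```bash
python3 -c "
from h import *
st()"
```

```text
t 5.25 local [ 3.3 21.6] z 0.1894 rot [179.7  -0.6  95.4] F [1.  2.6 1.7] w 0.0008
```

carry_out(
  plan=[
    {"grip":1,"dp":[-0.007,-0.001,0],"rotation":[0,0,0]},
    {"grip":1,"dp":[-0.007,-0.001,0],"rotation":[0,0,0]},
    {"grip":1,"dp":[-0.006,0,0],"rotation":[0,0,0]},
    {"grip":1,"dp":[-0.005,0,0],"rotation":[0,0,0]},
  ],
)

```text
time_s: 5.58
tool_pos: [0.5079, 0.092, 0.1886]
tool_rot: [179.6, -0.5, 95.3]
force: [1.2, 3.1, -0.3]
grip_width: 0.0004
```

```bash
python3 -c "
from h import *
knob('k2')"
```

```text
t 5.58 local [ 1.5 -8.3] z 0.1886 rot [179.6  -0.5  95.3] F [ 1.5  2.9 -0.3] w 0.0004
top []
scene [(192, array([290.2, 184.9]))]
[  7.9 -42.7]
```

carry_out(
  plan=[
    {"grip":1,"dp":[-0.004,0,0],"rotation":[0,0,0]},
    {"grip":1,"dp":[-0.003,0,0],"rotation":[0,0,0]},
  ],
)

```text
time_s: 5.85
tool_pos: [0.5076, 0.0841, 0.1876]
tool_rot: [179.8, -0.4, 95.3]
force: [0.6, 2.6, 0.0]
grip_width: 0.0004
```

carry_out(
  plan=[
    {"grip":1,"dp":[0.015,-0.001,0],"rotation":[0,0,0]},
    {"grip":1,"dp":[0.02,0,0],"rotation":[0,0,0]},
    {"grip":1,"dp":[0.02,-0.02,0],"rotation":[0,0,0]},
    {"grip":1,"dp":[0.005,-0.03,0],"rotation":[0,0,0]},
    {"grip":1,"dp":[0,-0.03,0],"rotation":[0,0,0]},
    {"grip":1,"dp":[0,-0.015,0],"rotation":[0,0,0]},
    {"grip":1,"dp":[0,0,0],"rotation":[0,0,0]},
  ],
)

```text
time_s: 6.43
tool_pos: [0.4011, 0.1294, 0.1839]
tool_rot: [-179.6, 0.3, 95.0]
force: [0.1, -0.1, 0.5]
grip_width: 0.0002
```

```bash
python3 -c "
from h import *
knob('k3')"
```

```text
t 6.43 local [-101.4   38.6] z 0.1839 rot [-179.6    0.3   95. ] F [ 0.1 -0.1  0.5] w 0.0002
top [(333, array([275.3, 218.6]))]
[  0.4 -45. ]
scene [(283, array([287.4, 185.1]))]
[  3.2 -46.2]
```

View pics/k3s.png

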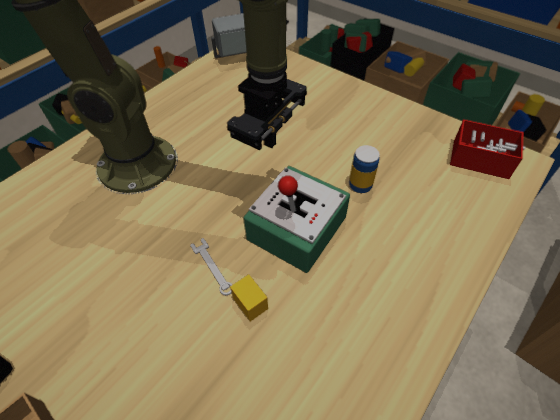

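The ball stands upright at the right end of the channel, at (288,185). The gripper is behind it and clear.

carry_out(
  plan=[
    {"grip":1,"dp":[-0.02,0.012,0],"rotation":[0,0,0]},
    {"grip":1,"dp":[-0.025,0.01,0],"rotation":[0,0,0]},
    {"grip":1,"dp":[-0.02,0,0],"rotation":[0,0,0]},
    {"grip":1,"dp":[-0.008,0,0],"rotation":[0,0,0]},
    {"grip":1,"dp":[0,0,0],"rotation":[0,0,0]},
  ],
)

```text
time_s: 6.95
tool_pos: [0.438, 0.0543, 0.1846]
tool_rot: [-179.9, 0.4, 94.9]
force: [-0.3, -0.3, -1.1]
grip_width: 0.0005
```

```bash
python3 -c "
from h import *
st()"
```

```text
t 6.95 local [-71.4 -39.5] z 0.1846 rot [-179.9    0.4   94.9] F [-0.4 -0.3 -1.1] w 0.0005
```

Push forward from -71 to about +25.

carry_out(
  plan=[
    {"grip":1,"dp":[-0.004,0.01,0],"rotation":[0,0,0]},
    {"grip":1,"dp":[-0.002,0.01,0],"rotation":[0,0,0]},
    {"grip":1,"dp":[0,0.008,0],"rotation":[0,0,0]},
    {"grip":1,"dp":[0,0.008,0],"rotation":[0,0,0]},
    {"grip":1,"dp":[0,0.008,0],"rotation":[0,0,0]},
    {"grip":1,"dp":[0,0.008,0],"rotation":[0,0,0]},
    {"grip":1,"dp":[0,0.008,0],"rotation":[0,0,0]},
  ],
)

```text
time_s: 7.53
tool_pos: [0.5031, 0.0564, 0.1836]
tool_rot: [-179.6, 0.5, 95.2]
force: [-2.0, -1.6, 1.5]
grip_width: 0.0002
```

```bash
python3 -c "
from h import *
st()"
```

```text
t 7.53 local [ -6.5 -43.3] z 0.1836 rot [-179.6    0.5   95.2] F [-2.1 -1.4  1.5] w 0.0002
```

carry_out(
  plan=[
    {"grip":1,"dp":[0,0.007,0],"rotation":[0,0,0]},
    {"grip":1,"dp":[0,0.007,0],"rotation":[0,0,0]},
    {"grip":1,"dp":[0,0.006,0],"rotation":[0,0,0]},
    {"grip":1,"dp":[0,0.005,0],"rotation":[0,0,0]},
    {"grip":1,"dp":[0,0.003,0],"rotation":[0,0,0]},
  ],
)

```text
time_s: 7.95
tool_pos: [0.533, 0.0596, 0.1813]
tool_rot: [-179.3, 0.5, 95.2]
force: [-1.6, -0.9, -1.3]
grip_width: 0.0003
```

```bash
python3 -c "
from h import *
knob('k4')"
```

```text
t 7.95 local [ 23.6 -42.8] z 0.1813 rot [-179.3    0.5   95.2] F [-1.7 -0.7 -1.3] w 0.0003
top []
scene [(300, array([309., 197.]))]
[ 57.3 -49.9]
```

carry_out(
  plan=[
    {"grip":1,"dp":[0,0.003,0],"rotation":[0,0,0]},
    {"grip":1,"dp":[0,0.003,0],"rotation":[0,0,0]},
  ],
)

```text
time_s: 8.22
tool_pos: [0.538, 0.0603, 0.1809]
tool_rot: [-179.2, 0.5, 95.2]
force: [-3.3, -1.4, -1.4]
grip_width: 0.0004
```

carry_out(
  plan=[
    {"grip":1,"dp":[0,0.003,0],"rotation":[0,0,0]},
    {"grip":1,"dp":[0,0.003,0],"rotation":[0,0,0]},
  ],
)

```text
time_s: 8.38
tool_pos: [0.5417, 0.0607, 0.18]
tool_rot: [-178.9, 0.5, 95.2]
force: [-5.9, -1.6, 1.8]
grip_width: 0.0007
```

carry_out(
  plan=[
    {"grip":1,"dp":[0,0.002,0],"rotation":[0,0,0]},
  ],
)

```text
time_s: 8.47
tool_pos: [0.5422, 0.0608, 0.1798]
tool_rot: [-178.7, 0.5, 95.2]
force: [-7.1, -1.7, 2.4]
grip_width: 0.0002
```

```bash
python3 -c "
from h import *
knob('k5')"
```

```text
t 8.47 local [ 32.9 -42.5] z 0.1798 rot [-178.7    0.5   95.2] F [-7.3 -1.1  2.4] w 0.0002
top []
scene [(302, array([310.7, 198.1]))]
[ 61.6 -50.5]
```

carry_out(
  plan=[
    {"grip":1,"dp":[0,-0.01,0],"rotation":[0,0,0]},
    {"grip":1,"dp":[0,-0.02,0],"rotation":[0,0,0]},
    {"grip":1,"dp":[0,-0.025,0],"rotation":[0,0,0]},
    {"grip":1,"dp":[0.015,-0.025,0],"rotation":[0,0,0]},
    {"grip":1,"dp":[0.02,-0.015,0],"rotation":[0,0,0]},
    {"grip":1,"dp":[0.02,-0.005,-0.01],"rotation":[0,0,0]},
    {"grip":1,"dp":[0,0,0],"rotation":[0,0,0]},
    {"grip":1,"dp":[0,0,0],"rotation":[0,0,0]},
  ],
)

```text
time_s: 9.23
tool_pos: [0.4409, 0.1097, 0.1965]
tool_rot: [179.8, 0.2, 95.1]
force: [0.7, -1.2, 0.2]
grip_width: -0.0001
```

```bash
python3 - <<'E'
from h import *
knob('k6')
x=.21*np.sin(.27)
for s in (.235,.27):
  q=np.array([.21*np.sin(s),-.21*np.cos(s)*np.sin(.22)]);X=np.r_[C+Rc@q,.005+.21*np.cos(s)*np.cos(.22)]
  print(s,[proj(env.camera_params(n),X) for n in('top','scene')])
E
```

```text
t 9.23 local [-63.6  15.4] z 0.1965 rot [179.8   0.2  95.1] F [ 0.6 -1.3  0.2] w -0.0001
top [(321, array([272.4, 191.1]))]
[ 54.1 -44.4]
scene [(305, array([310.6, 197.9]))]
[ 61.  -50.2]
0.235 [[np.float64(272.95384097333414), np.float64(194.35848997541137)], [np.float64(306.66967037072254), np.float64(196.04394518695923)]]
0.27 [[np.float64(272.4558304639493), np.float64(190.94004233806663)], [np.float64(309.7306720025041), np.float64(197.9100882178682)]]
```

View pics/k6t.png

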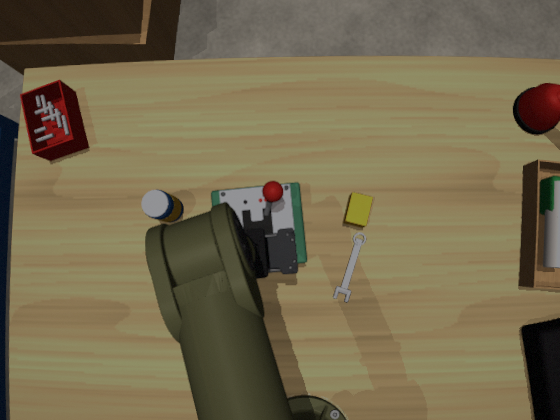

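The top picture shows the ball at (272,191), within a pixel of the projected home position in both cameras. The can, carton and wrench look unmoved, and the gripper is clear.

```bash
python3 -c "
from h import *
st();print(env.sign_off())"
```

```text
t 9.33 local [-63.3  15. ] z 0.1965 rot [179.9   0.2  95. ] F [ 0.1 -0.5  0.5] w 0.0007
the job is handed in; nothing more can be done
None
```

The gearstick is in third gear and I handed the job in at 9.3 s. With the fingers shut, I pushed the ball back to neutral, across to the right lane, then forward until it stopped against the end. No verdict is given at hand-in.

- **Ball position:** in the last pictures the ball is within about 1 pixel of its calculated home position in both the top and scene cameras. For comparison, the 0.235 rad limit would have been 3 to 4 pixels away.
- **Force:** the highest reading was about 7.5 N on the tool, during the final push against the stop.
- **Other objects:** the can, carton and wrench look unmoved by eye in the top picture; I did not measure them.
- **Gripper:** it ended clear of everything, with near-zero force on the tool.
- **A disagreement:** at the final stop the finger's position put the ball about 6–8 mm past its calculated home. I put this down to a slight tool tilt or finger flex and relied on the camera check instead.

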